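# Set the round stoneware weights into the curing pot

## Task

Take the two round stoneware weights from the wooden rack and set both into the deep steel curing pot, one in each of the two rubber dishes on its sprung pressing plate. The plate lies at a different depth every time, so lower each weight softly until you feel the plate carry it before letting go: never drop a weight, press it hard or knock it against the pot or the other weight. Leave the jar, the spray bottle and the roll of tape where they stand.

Things in the scene. Friction and masses are not known exactly. Their poses are not given: they have to be found in the camera images.
- weight_white: white glazed stoneware ball, 60 mm diameter, about 0.2 to 0.4 kg; origin at its centre. It starts in one of the two cups of the wooden rack, its centre about 44 mm above the table
- weight_blue: blue glazed stoneware ball, 60 mm diameter, about 0.2 to 0.4 kg; origin at its centre. It starts in the other cup of the rack
- rack: fixed wooden rack board, 80 mm (its x) by 200 mm (its y) and 12 mm thick, with two raised cup rings (44 mm outside, 32 mm inside diameter, 6 mm high) 60 mm to either side of its middle along its y axis; origin at the centre of its underside
- pot: fixed open steel pot, 190 mm high, 222 mm inside diameter, wall 4 mm; origin at the centre of its underside, z up. Loop handles reach 148 mm from its axis on its +y and -y sides, 158 mm up. Inside, a green round pressing plate (214 mm) on springs yields about 0.25 mm per newton; its top lies anywhere from 50 to 131 mm below the rim and is not measured
- dish_a (a point): point on the vertical axis of the rubber dish on the pot's +y side, 45 mm from the pot's axis, at the height of the RIM (190 mm above the table), not at the depth of the dish; axes as the pot's. Each dish is a black ring on the plate, 6 mm high, 44 mm outside, 32 mm inside diameter. A seated ball's centre is about 32 mm above the plate's top; seated balls stand 30 mm apart
- dish_b (a point): point on the vertical axis of the rubber dish on the pot's -y side, 45 mm from the pot's axis, again at the height of the rim, not at the depth of the dish; axes as the pot's. The dish is like the other one
- jar: bystander: jar with red lid, 72 mm diameter, 100 mm high; origin at the centre of its underside
- spray: bystander: blue bottle with white cap, 60 mm diameter, 170 mm high; origin at the centre of its underside
- tape: bystander: roll of paper tape lying flat, 96 mm outside diameter, 24 mm high; origin at the centre of its underside
There are look-alikes about, which are no part of the job. What is shaped like the weight_blue but purple or red is not meant.

How it is judged (in metres and radians):
At the end, for the whole second after the job is handed in: Both weights lie inside the pot, one in each dish (centre within 10 mm of the dish's axis, seen from above), carried by the plate, at rest and released (((horizontal distance between weight_white and dish_a below 0.01 m and horizontal distance between weight_blue and dish_b below 0.01 m) or (horizontal distance between weight_white and dish_b below 0.01 m and horizontal distance between weight_blue and dish_a below 0.01 m)) and z of each of weight_white, weight_blue in the frame of pot below 0.185 m and contact force between each of weight_white, weight_blue and pot above 0.8 N and linear speed of each of weight_white, weight_blue below 0.02 m/s); the robot touches nothing.
It fails at once if a weight falls freely in the pot (over 0.25 m/s inside the pot while out of the fingers) ((linear speed of weight_white above 0.25 m/s and horizontal distance between weight_white and pot below 0.11 m and z of weight_white in the frame of pot below 0.23 m and contact force between weight_white and the fingers below 0.1 N) or (linear speed of weight_blue above 0.25 m/s and horizontal distance between weight_blue and pot below 0.11 m and z of weight_blue in the frame of pot below 0.23 m and contact force between weight_blue and the fingers below 0.1 N)).
It fails at once if a weight is pressed or knocked in the pot with more than 20 N (contact force between any of weight_white, weight_blue and pot above 20 N).
It fails at once if the weights are knocked against each other with more than 20 N (contact force between weight_white and weight_blue above 20 N).
It fails at once if the jar, the spray bottle or the tape is moved more than 30 mm (distance of any of jar, spray, tape from where it was at the start of the episode above 0.03 m).
It also fails if it takes over 61 s, if anything falls off the work surface, if the arm or the gripper's body presses on something with over 40 N, if the wrist force passes 120 N, or if a joint passes its speed limit or range.

## Robot

A 6-joint arm with a two-finger parallel gripper is mounted at the origin on the work surface. World frame = base frame: x ahead of the robot, y to its left, z up, the work surface at z = 0. Lengths are in m, angles in degrees, forces in N, time in s.
With the tool pointing down it reaches from about 0.4 to 0.825 m from the base axis. Payload 7 kg.
Tool frame: the origin (TCP) lies midway between the tips of the shut fingers; the grasp point (between the pads) lies ctrl.grasp_offset behind it (ctrl.grasp_offset is the distance from the TCP to the grasp point, in m); z points along the fingers, y is the line along which they close (so a half turn about z gives the same grasp; the last joint's range is limited). The gripper opens to 88 mm and grips with 3 to 60 N. Pads are 19 mm wide; open, the fingers measure 130 mm over their backs; the gripper's body (78 mm by 193 mm) begins 47 mm behind the grasp point.
Start: joints at [-48.065, 20.546, 0.682, 0, -70.136, -16.507], TCP at [0.29, -0.61, 0.227] pointing down, gripper open.
Joint ranges: [-176.03, 176.03], [-82.01, 121.73], [-58.28, 71.71], [-173.87, 95.51], [-174.79, -0.11], [-173.66, 173.66]. Speed limits (degrees/s): [136.94, 136.94, 172.46, 180, 180, 180].

## Interface

Orientations are given as [roll, pitch, yaw] about the fixed x, y, z axes, in that order (R = Rz(yaw) Ry(pitch) Rx(roll)).
In Python, from plant import ctrl gives the robot as it stands. The module is installed in compiled form; this text tells all that it offers.
- The arm moves only by the tool send_rows, never from a script. Its argument "increments" is a list that holds one entry, the list of rows, each a list of 4 numbers: the shift along the world's x, y, z normalised to -1 to 1, where 1 is 0.2 m, then the turn about the world's z normalised to -1 to 1, where 1 is 1.5 rad. In form: [[[x, y, z, roll], ...]]. A call has 1 to 12 rows; each row is the pose to reach, as a shift and turn from the pose commanded when the call began; what a row does not reach only later rows make up. A row lasts 1/8 s, in which the tool goes at most 62.5 mm and 10.7 degrees, less where a joint would pass 70% of its speed; a pose out of reach is approached as far as the arm can. A call with a number of a shift or a turn outside -1 to 1 is refused whole. A call with a gripper value outside its range is refused whole. "jaw" is the opening, from 0 (shut) to 1 (fully open), set as the call begins (left out, the last holds). The fingers move at their own pace and stop on an object; the grip force is fixed at half the most. Time passes only in rows, so rows that repeat a pose let the fingers close. It gives the time, the measured TCP pose, the force, the opening and the grip force at its end, in the units of the state.
- ctrl.get_obs(): the state, without advancing time (a new reading comes with each control period).
- ctrl.snapshot(name): name is "side" or "top"; returns the picture (480x640x3 uint8, red, green, blue); there is no depth.
- ctrl.calibration(name): a dict with "mtx" (3x3 intrinsics, pixels), "eye" and "attitude" of the camera in the world. Camera axes: x right, y up, looking along -z (the intrinsics and any distortion apply to the point x, -y, -z); pixel columns grow to the right and rows downward; lengths in m; the calibration is good to about 2 mm. A picture is of the moment at which its call begins. calibration takes no time and is no camera call.
- ctrl.close_job(): hands the job in; it is judged then, once.
Trained networks look in the newest picture that a camera, given by its name, has taken for a name from the list of things; names that differ only in an ending like _2 or _b are one class to them, and where a whole thing is asked for, a point or a joint stands for the part that bears it (a point fixed in the world has none). Each returns a list of dicts, best first, with "conf" (0 to 1); they miss things now and then, are a little off and sometimes report something else, mostly with a low value. They report only what shows in the picture. A call takes as long as a camera call. They do not tell look-alikes from the thing itself.
- ctrl.trace(thing, camera): "mask" (480x640 bool, what is visible of it) and "bbox" ([left, top, right, bottom] in pixels, round what is visible of it).
- ctrl.spot_point(thing, camera): "pixel" ([row, column] in pixels: a listed point, or the origin of a listed thing).
The state is a dict: "clock": time; "joint_pos": joint angles; "qvel": joint speeds; "tau": joint torques, N m; "tool_pos": TCP position; "orientation": TCP orientation; "force": force on the tool from outside, world axes, zero at the start; "moment": the same for the moment, N m; "opening": finger opening in m; "gripper_force": force on a finger pad.
Only numpy, scipy, OpenCV 4.12 (cv2) and the standard library are available. Lean on these libraries where they do the work, as an engineer would, in place of code of your own. Each camera call takes 0.05 s, during which the arm holds its last target. There are 200 camera calls.

## Working session

There is one attempt and no reset: what is moved stays moved. The work goes in short steps, Python scripts to look and compute and a tool call to move; the robot and the scene stay as the last step left them, time stands still between calls to the robot, and variables do not carry over. Pictures are saved under pics/ and viewed, at most 10 in all, crops included, and the job is handed in when it is done.

Besides the shell and the picture viewer there is one more tool, called by a JSON object that holds its "api" and its "payload". send_rows: Moves the arm, as the interface text tells. Its arguments: {"type":"object","properties":{"increments":{"type":"array"},"jaw":{"type":"number"}},"required":["increments"]}

```bash
mkdir -p pics; python3 - <<'E'
from plant import ctrl
import cv2,numpy as np
for c in("top","side"):
    im=ctrl.snapshot(c); cv2.imwrite(f"pics/{c}0.png",im[:,:,::-1])
    k=ctrl.calibration(c); print(c,k)
    for t in("weight_white","weight_blue","rack","pot","dish_a","jar","spray","tape"):
        print(t,[(np.round(d["pixel"],1).tolist(),round(d["conf"],2)) for d in ctrl.spot_point(t,c)][:4],[(np.round(d["bbox"]).tolist(),round(d["conf"],2)) for d in ctrl.trace(t,c)][:4])
print(ctrl.get_obs(),ctrl.grasp_offset)
E
```

```text
top {'mtx': array([[581.37351522,   0.        , 318.29429633],
       [  0.        , 581.37351522, 239.59294468],
       [  0.        ,   0.        ,   1.        ]]), 'eye': array([ 0.26099157, -0.00726475,  1.49189788]), 'attitude': array([ 10.60325247,  -0.54321033, -90.34967573])}
weight_white [([192.5, 246.6], 0.74), ([259.3, 215.4], 0.58)] []
weight_blue [([202.1, 174.4], 0.95), ([305.2, 170.3], 0.86), ([250.8, 166.6], 0.84), ([303.6, 209.9], 0.59)] [([163.0, 188.0, 187.0, 213.0], 0.94), ([156.0, 239.0, 180.0, 262.0], 0.74), ([228.0, 167.0, 257.0, 204.0], 0.72), ([200.0, 293.0, 228.0, 320.0], 0.69)]
rack [([256.7, 193.4], 0.87)] [([153.0, 234.0, 237.0, 278.0], 0.76), ([444.0, 264.0, 477.0, 295.0], 0.57)]
pot [([226.5, 372.1], 0.89)] [([315.0, 164.0, 443.0, 275.0], 0.65)]
dish_a [([202.1, 363.8], 0.73), ([216.3, 399.8], 0.62)] [([317.0, 162.0, 443.0, 271.0], 0.82)]
jar [([190.4, 247.4], 0.96)] [([230.0, 168.0, 256.0, 205.0], 0.84), ([315.0, 165.0, 442.0, 270.0], 0.61)]
spray [([281.9, 451.1], 0.57)] [([444.0, 264.0, 476.0, 295.0], 0.8)]
tape [([183.9, 284.8], 0.65)] [([264.0, 168
[... 1240 characters left out ...]
1.0, 285.0], 0.74)]
{'clock': 1.7, 'joint_pos': array([-4.80650016e+01,  2.05467978e+01,  6.80517152e-01,  1.57095013e-03,
       -7.01349737e+01, -1.65075410e+01]), 'qvel': array([-0.03134815,  0.00138169,  0.0060279 ,  0.03860245, -0.15711372,
       -0.01248402]), 'tau': array([ 9.78347259e-06, -5.82377672e+01,  2.93292600e+01,  7.00258166e+00,
        1.23849648e-02,  4.93171967e-06]), 'tool_pos': array([ 0.28979326, -0.60960023,  0.22655028]), 'orientation': array([ 1.79999217e+02, -1.77298903e-03, -1.54572009e+02]), 'force': array([0.32064316, 0.03313735, 0.12802266]), 'moment': array([ 0.01943982,  0.01832697, -0.04821886]), 'gripper_force': 0.0, 'opening': 0.08763779260484672} 0.0188
```

View pics/top0.png

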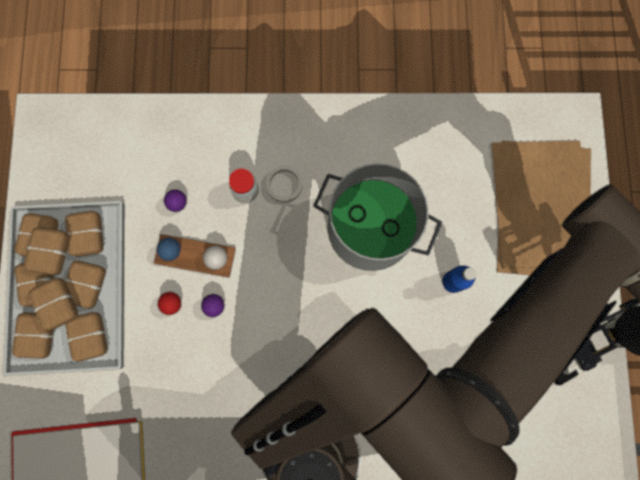

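View pics/side0.png

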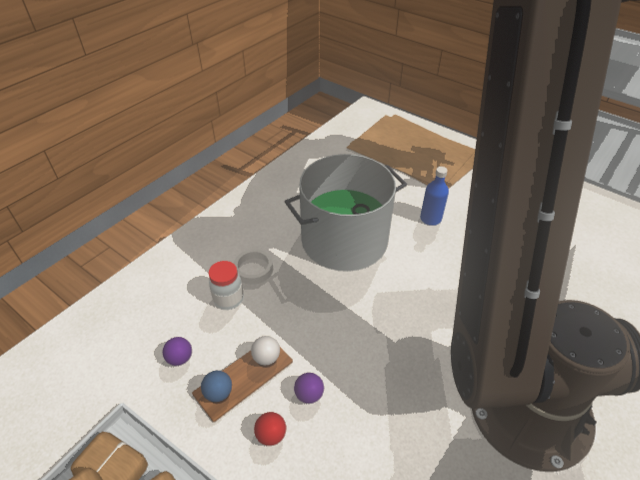

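Top view: the white ball is at (row 258, col 215) and the blue one at (249, 169), both on the rack. The look-alikes are purple at (201, 175), purple at (305, 212) and red at (303, 170), all off the rack. The pot's rim is around (217, 378), with dishes near (213, 357) and (228, 391). Side view: white is at (350, 265), blue at (386, 216).

I choose the two balls on the rack and will check them in a close crop.

```bash
cat > h.py <<'E'
import numpy as np,cv2
from plant import ctrl
from scipy.spatial.transform import Rotation as R
from scipy.optimize import least_squares
K={c:ctrl.calibration(c) for c in("top","side")}
def proj(P,c):
    k=K[c];r=R.from_euler("xyz",k["attitude"],degrees=True).as_matrix()
    q=(np.atleast_2d(P)-k["eye"])@r; q=q*[1,-1,-1]; p=q@k["mtx"].T
    return p[:,:2]/p[:,2:]
def tri(uv):  # {cam:(col,row)}
    f=lambda P:np.concatenate([proj(P,c)[0]-uv[c] for c in uv])
    s=least_squares(f,[.5,0,.1]);return s.x,s.fun
def onz(uv,c,z):
    return least_squares(lambda p:proj([p[0],p[1],z],c)[0]-uv,[.5,0]).x
E
python3 - <<'E'
from h import *
T=cv2.imread("pics/top0.png");S=cv2.imread("pics/side0.png")
rk={"white":{},"blue":{}}
for c,I,cs in(("top",T,dict(white=(215,258),blue=(169,249))),("side",S,dict(white=(265,350),blue=(216,386)))):
    h=cv2.cvtColor(I,cv2.COLOR_BGR2HSV).astype(int)
    for n,(u,v) in cs.items():
        m=((h[...,1]<50)&(h[...,2]>60)) if n=="white" else ((h[...,0]>95)&(h[...,0]<125)&(h[...,1]>70))
        y,x=np.nonzero(m); s=(x-u)**2+(y-v)**2<(16 if c=="top" else 20)**2
        (cc,r)=cv2.minEnclosingCircle(np.c_[x[s],y[s]].astype(np.float32))
        rk[n][c]=np.array([x[s].mean(),y[s].mean()]); print(n,c,cc,r,rk[n][c],s.sum())
for n in rk:
    print(n,tri(rk[n]),"z44",onz(rk[n]["top"],"top",.044),onz(rk[n]["side"],"side",.044))
a=cv2.resize(T[150:290,305:450],None,fx=2.7,fy=2.7,interpolation=3)
b=cv2.resize(S[145:280,275:415],None,fx=2.7,fy=2.7,interpolation=3)
d=cv2.resize(T[225:285,145:245],None,fx=2,fy=2);e=cv2.resize(S[325:425,185:300],None,fx=2,fy=2)
o=np.zeros((590,800,3),np.uint8)
for i,(y,x) in((a,(0,0)),(b,(0,395)),(d,(385,0)),(e,(385,300))):
    o[y:y+i.shape[0],x:x+i.shape[1]]=i[:590-y,:800-x]
cv2.imwrite("pics/crop.png",o)
E
```

```text
white top (215.5, 255.5) 13.285429954528809 [214.79294118 256.93176471] 425
blue top (168.20535278320312, 248.99107360839844) 10.993084907531738 [168.05706522 248.83695652] 368
white side (265.0, 348.0) 19.416587829589844 [264.703125   346.76979167] 960
blue side (216.0471649169922, 385.632080078125) 14.927145004272461 [216.81789639 385.64835165] 637
white (array([0.48813601, 0.23676187, 0.0551318 ]), array([-0.25104639, -0.46032838,  0.41716915,  0.11139038])) z44 [0.48872113 0.23799083] [0.49434367 0.2325494 ]
blue (array([0.50901834, 0.35537446, 0.04529187]), array([ 0.15724631,  0.25974328, -0.22732779, -0.06087691])) z44 [0.50990565 0.35612102] [0.50921666 0.35484315]
```

View pics/crop.png

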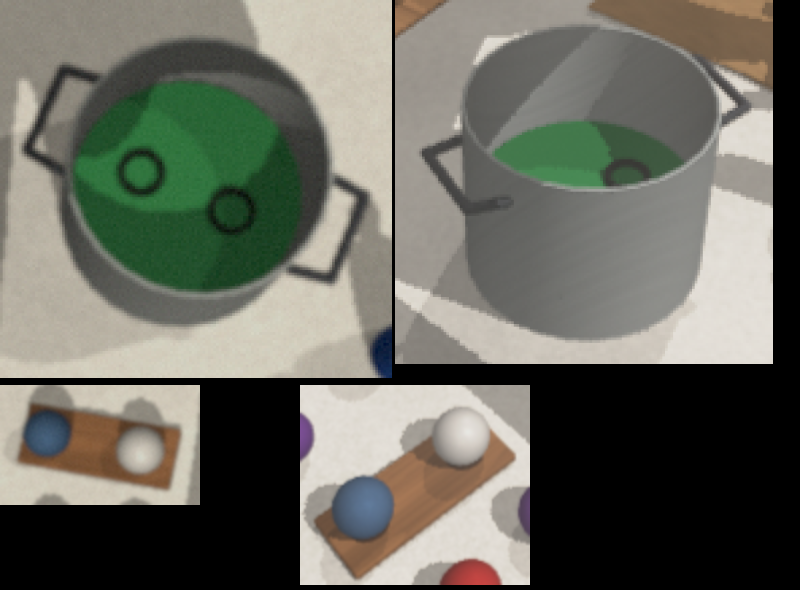

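The crop confirms the blue and white balls on the rack. In the top view the dishes sit at about (213, 357) and (228, 391) inside the pot, with the handles left and right. Next I fit the pot pose.

```bash
python3 - <<'E'
from h import *
c=lambda x,y:np.array([305+x/2.7,150+y/2.7]); s=lambda x,y:np.array([275+(x-395)/2.7,145+y/2.7])
th=np.linspace(0,2*np.pi,721)
def res(p,parts=False):
    x,y,w,zp=p;u=np.array([-np.sin(w),np.cos(w)])
    P=lambda d,z:np.r_[np.array([x,y])+d*u,z]
    r=[]
    for d,o in((.045,c(141,171)),(-.045,c(231,210))): r.append(proj(P(d,zp+.004),"top")[0]-o)
    r.append(proj(P(-.045,zp+.004),"side")[0]-s(627,176))
    for d,o in((.148,c(47,109)),(-.148,c(350,236))): r.append(proj(P(d,.158),"top")[0]-o)
    ring=np.c_[x+.113*np.cos(th),y+.113*np.sin(th),0*th+.19]
    for cam,a,b in(("top",c(67,39),c(329,293)),("side",s(465,26),s(718,190))):
        q=proj(ring,cam);r+= [q.min(0)-a,q.max(0)-b]
    return np.concatenate(r)
f=least_squares(res,[.55,-.15,0.2,.1],loss="soft_l1")
x,y,w,zp=f.x;print(x,y,np.degrees(w),zp);print(res(f.x).reshape(-1,2).round(1).tolist())
u=np.array([-np.sin(w),np.cos(w)]);A=np.array([x,y])+.045*u;B=np.array([x,y])-.045*u
W=tri(dict(top=(214.6,257.3),side=(265,350)));Bl=tri(dict(top=(168.1,248.9),side=(216.4,385.6)))
print("A",A,"B",B,"W",W,"Bl",Bl)
d=Bl[0]-W[0];print(np.degrees(np.arctan2(-d[0],d[1])),np.hypot(*d[:2]))
E
```

```text
0.5717943470792527 -0.16030858353472469 -23.34936827647554 0.0781553363881072
[[-0.2, 0.5], [0.0, -0.0], [-0.2, -0.2], [-3.2, -0.4], [1.1, 0.6], [-0.3, -0.8], [0.8, 0.7], [-1.1, -0.5], [0.6, -0.2]]
A [ 0.5896295  -0.11899385] B [ 0.55395919 -0.20162332] W (array([0.48782153, 0.23835739, 0.04538224]), array([-0.05376653, -0.0988132 ,  0.08945432,  0.02388416])) Bl (array([0.50941816, 0.35562919, 0.04520105]), array([ 0.02825798,  0.04664857, -0.04083237, -0.01093484]))
-10.434602825457786 0.11924382622292172
```

{"api": "send_rows", "payload": {"increments": [[[0.05,0.25,0.3,-0.03],[0.1,0.5,0.5,-0.06],[0.15,0.75,0.5,-0.08],[0.25,1,0.5,-0.1]]], "jaw": 0.9}}

```text
clock: 2.2
tool_pos: [0.34, -0.4083, 0.3283]
orientation: [-179.9, 0.1, -163.3]
force: [1.9, 0.2, 0.7]
opening: 0.0784
gripper_force: 0.0
```

{"api": "send_rows", "payload": {"increments": [[[0.07,0.25,0,-0.03],[0.15,0.5,0,-0.06],[0.22,0.75,0,-0.08],[0.3,1,0,-0.1]]]}}

```text
clock: 2.7
tool_pos: [0.3999, -0.208, 0.327]
orientation: [-180.0, 0.1, -171.8]
force: [2.2, 0.1, -1.0]
opening: 0.079
gripper_force: 0.0
```

{"api": "send_rows", "payload": {"increments": [[[0.05,0.25,0,-0.03],[0.1,0.5,0,-0.06],[0.15,0.75,0,-0.08],[0.2,1,0,-0.1]]]}}

```text
clock: 3.2
tool_pos: [0.4398, -0.0079, 0.327]
orientation: [180.0, 0.1, 179.6]
force: [1.0, -1.4, 0.7]
opening: 0.0787
gripper_force: 0.0
```

{"api": "send_rows", "payload": {"increments": [[[0.05,0.25,0,-0.03],[0.1,0.5,-0.1,-0.06],[0.15,0.75,-0.3,-0.08],[0.2,1,-0.5,-0.117]]]}}

```text
clock: 3.7
tool_pos: [0.4793, 0.1887, 0.229]
orientation: [179.9, 0.1, 169.5]
force: [2.3, 0.3, 0.3]
opening: 0.0789
gripper_force: 0.0
```

{"api": "send_rows", "payload": {"increments": [[[0.04,0.24,-0.25,0],[0.04,0.24,-0.5,0]]]}}

```text
clock: 3.95
tool_pos: [0.488, 0.2379, 0.1286]
orientation: [179.9, 0.1, 169.7]
force: [-0.7, -0.1, 0.1]
opening: 0.0788
gripper_force: 0.0
```

```bash
python3 - <<'E'
from h import *
o=ctrl.get_obs();print(o["tool_pos"],o["orientation"],o["clock"],proj(o["tool_pos"],"side"),proj(o["tool_pos"]+[0,0,.0658],"side"))
S=ctrl.snapshot("side")[:,:,::-1]
cv2.imwrite("pics/grip.png",cv2.resize(S[100:400,100:500],None,fx=2,fy=2))
E
```

```text
[0.48804987 0.23790824 0.12855471] [1.79887008e+02 1.03037182e-01 1.69734273e+02] 3.95 [[261.73237794 327.05271482]] [[258.7035812  306.90558555]]
```

View pics/grip.png

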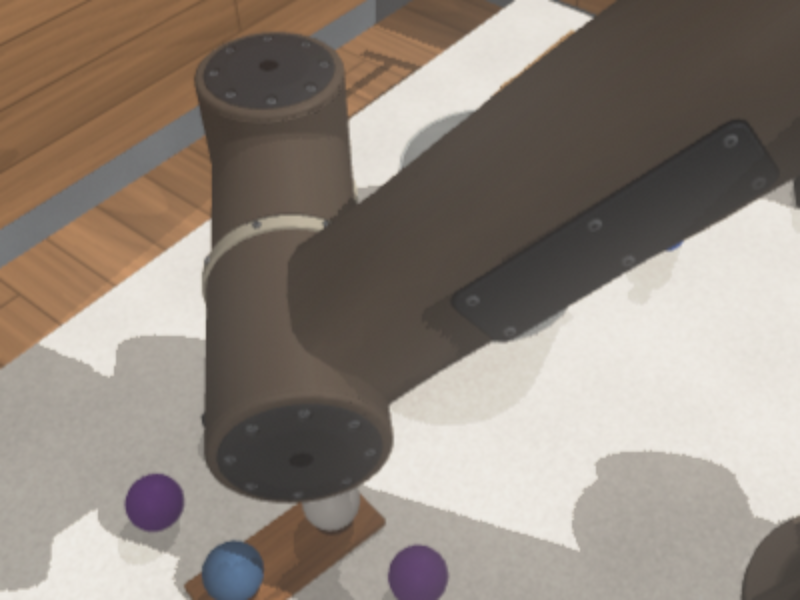

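The gripper is hidden behind the wrist, and the white and blue balls show below it, aligned as expected. In the pot the gripper body (about 66 mm behind the tip) must stay above the 190 mm rim. With the plate at about 78 mm, the weight has to be held with the fingertips, high on the ball, so I'll test that grip on the rack.

{"api": "send_rows", "payload": {"increments": [[[0,0,-0.2,0],[0,0,-0.335,0],[0,0,-0.335,0]]]}}

```text
clock: 4.38
tool_pos: [0.4863, 0.2337, 0.0617]
orientation: [-179.8, -0.1, 169.6]
force: [-0.2, 0.2, 1.1]
opening: 0.0789
gripper_force: 0.0
```

{"api": "send_rows", "payload": {"increments": [[[0,0,0,0],[0,0,0,0],[0,0,0,0],[0,0,0,0]]], "jaw": 0}}

```text
clock: 4.88
tool_pos: [0.4884, 0.2364, 0.0638]
orientation: [179.8, 0.1, 169.6]
force: [-0.1, 5.3, 7.9]
opening: 0.0443
gripper_force: 4.6
```

{"api": "send_rows", "payload": {"increments": [[[0,0,0,0],[0,0,0,0]]]}}

```text
clock: 5.12
tool_pos: [0.4891, 0.2372, 0.0646]
orientation: [179.7, 0.2, 169.7]
force: [-1.3, 4.6, 11.0]
opening: 0.0388
gripper_force: 24.4
```

{"api": "send_rows", "payload": {"increments": [[[0,0,0.0,0],[0,0,-0.03,0],[0,0,-0.03,0]]], "jaw": 0.85}}

```text
clock: 5.5
tool_pos: [0.4873, 0.2352, 0.0568]
orientation: [180.0, 0.0, 169.6]
force: [0.1, -0.7, 0.4]
opening: 0.0631
gripper_force: 0.0
```

{"api": "send_rows", "payload": {"increments": [[[0,0,0,0],[0,0,0,0],[0,0,0,0],[0,0,0,0]]], "jaw": 0}}

```text
clock: 6.0
tool_pos: [0.4887, 0.2372, 0.0576]
orientation: [179.7, 0.2, 169.6]
force: [-0.7, 7.8, 4.4]
opening: 0.05
gripper_force: 27.5
```

{"api": "send_rows", "payload": {"increments": [[[0,0,0,0],[0,0,0,0]]]}}

```text
clock: 6.25
tool_pos: [0.4887, 0.2372, 0.0576]
orientation: [179.7, 0.2, 169.6]
force: [-0.2, 5.3, 4.7]
opening: 0.0502
gripper_force: 27.5
```

{"api": "send_rows", "payload": {"increments": [[[0,0,0.05,0],[0,0,0.12,0],[0,0,0.25,0],[0,0,0.45,0],[0,0,0.7,0],[0,0,0.95,0],[0,0,1,0],[0,0,1,0]]]}}

```text
clock: 7.25
tool_pos: [0.4867, 0.2345, 0.2567]
orientation: [180.0, -0.0, 169.6]
force: [-0.8, 0.0, -4.6]
opening: 0.0499
gripper_force: 25.7
```

{"api": "send_rows", "payload": {"increments": [[[0.03,-0.1,0.04,0.05],[0.07,-0.25,0.1,0.11],[0.12,-0.42,0.16,0.18],[0.17,-0.6,0.2,0.26],[0.22,-0.78,0.2,0.34],[0.254,-0.8925,0.2,0.42]]]}}

```text
clock: 8.0
tool_pos: [0.537, 0.0545, 0.2941]
orientation: [180.0, -0.2, -154.2]
force: [-0.1, -0.4, -3.7]
opening: 0.0497
gripper_force: 25.7
```

{"api": "send_rows", "payload": {"increments": [[[0.05,-0.2,0,0.1],[0.1,-0.4,0,0.2],[0.17,-0.6,0,0.3],[0.22,-0.78,0,0.4],[0.254,-0.8925,0,0.477],[0.254,-0.8925,0,0.477],[0.254,-0.8925,0,0.477],[0.254,-0.8925,0,0.477]]]}}

```text
clock: 9.0
tool_pos: [0.5883, -0.1215, 0.2958]
orientation: [179.9, -0.0, -113.3]
force: [-0.8, 0.8, -4.0]
opening: 0.0496
gripper_force: 25.7
```

```bash
python3 - <<'E'
from h import *
for i in range(3):
    T=ctrl.snapshot("top")[:,:,::-1]; o=ctrl.get_obs();print(o["tool_pos"],o["orientation"],o["force"],o["opening"])
S=ctrl.snapshot("side")[:,:,::-1]
cv2.imwrite("pics/p1.png",np.hstack([cv2.resize(T[140:300,300:460],(400,400)),cv2.resize(S[100:280,260:440],(400,400))]))
E
```

```text
[ 0.58845196 -0.12142171  0.2961555 ] [ 1.79973493e+02 -5.66585876e-03 -1.13300112e+02] [-0.22906823 -0.32755006 -3.20623577] 0.049911529867359146
[ 0.58854047 -0.12143996  0.29638076] [ 1.79993687e+02  3.69694066e-03 -1.13288978e+02] [-0.24897631  0.44312152 -3.44361283] 0.05017977995425903
[ 0.58859983 -0.12152381  0.2964964 ] [-1.79994132e+02  7.75601370e-03 -1.13287061e+02] [ 0.76817082  0.51905968 -2.01571155] 0.05003779480617112
```

View pics/p1.png

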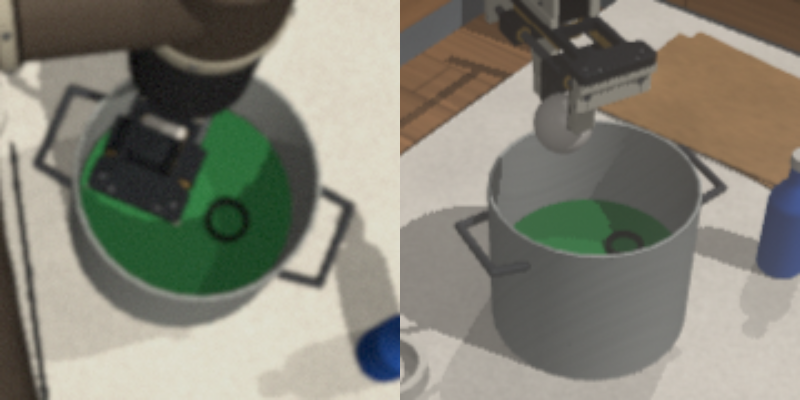

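The white ball hangs between the fingertips above the pot (side row 155, col 333). Dish B is free, and dish A lies under the gripper.

```bash
python3 - <<'E'
from h import *
S=cv2.imread("pics/p1.png")
p=np.array([.5886,-.1215,.2964])
for h in(.010,.0135,.017): print(h,proj(p-[0,0,h],"side"))
w=np.radians(-23.35)
for sx in(0,.0325): print(proj(p+[0,0,0],"side"))
print([proj(np.r_[onz((333,155.4),"side",z),z],"side").round(1).tolist()+onz((333,155.4),"side",z).round(4).tolist() for z in(.279,.283,.287)])
E
```

```text
0.01 [[332.77332691 154.37914172]]
0.0135 [[332.74217583 155.68023156]]
0.017 [[332.71117004 156.97525266]]
[[332.86313981 150.62791904]]
[[332.86313981 150.62791904]]
[[[333.0, 155.4], 0.5919, -0.127], [[333.0, 155.4], 0.5887, -0.1226], [[333.0, 155.4], 0.5855, -0.1181]]
```

{"api": "send_rows", "payload": {"increments": [[[0.005,0.012,-0.08,0],[0.005,0.012,-0.2,0],[0.005,0.012,-0.32,0],[0.005,0.012,-0.44,0],[0.005,0.012,-0.54,0],[0.005,0.012,-0.62,0],[0.005,0.012,-0.67,0],[0.005,0.012,-0.695,0],[0.005,0.012,-0.695,0]]]}}

```text
clock: 10.32
tool_pos: [0.5898, -0.1198, 0.1575]
orientation: [-180.0, -0.0, -113.3]
force: [0.2, -0.1, -3.3]
opening: 0.0501
gripper_force: 25.7
```

{"api": "send_rows", "payload": {"increments": [[[0,0,-0.015,0],[0,0,-0.03,0],[0,0,-0.045,0],[0,0,-0.06,0],[0,0,-0.075,0],[0,0,-0.09,0],[0,0,-0.1,0],[0,0,-0.1,0]]]}}

```text
clock: 11.32
tool_pos: [0.5896, -0.1198, 0.1372]
orientation: [180.0, -0.0, -113.3]
force: [-1.3, -0.4, -4.2]
opening: 0.0497
gripper_force: 25.7
```

{"api": "send_rows", "payload": {"increments": [[[0,0,-0.007,0],[0,0,-0.015,0],[0,0,-0.02,0],[0,0,-0.02,0]]]}}

```text
clock: 11.82
tool_pos: [0.5896, -0.1198, 0.1333]
orientation: [180.0, -0.0, -113.3]
force: [0.4, -0.1, -1.9]
opening: 0.0497
gripper_force: 25.7
```

{"api": "send_rows", "payload": {"increments": [[[0,0,-0.005,0],[0,0,-0.01,0],[0,0,-0.015,0],[0,0,-0.015,0]]]}}

```text
clock: 12.32
tool_pos: [0.5897, -0.1198, 0.1303]
orientation: [180.0, -0.0, -113.3]
force: [0.8, -0.2, -3.7]
opening: 0.0497
gripper_force: 25.7
```

{"api": "send_rows", "payload": {"increments": [[[0,0,-0.005,0],[0,0,-0.01,0],[0,0,-0.01,0]]]}}

```text
clock: 12.7
tool_pos: [0.5896, -0.1198, 0.1283]
orientation: [180.0, -0.0, -113.3]
force: [0.1, -0.1, -3.6]
opening: 0.0502
gripper_force: 25.7
```

{"api": "send_rows", "payload": {"increments": [[[0,0,-0.004,0],[0,0,-0.0075,0],[0,0,-0.0075,0]]]}}

```text
clock: 13.08
tool_pos: [0.5896, -0.1198, 0.1269]
orientation: [180.0, -0.0, -113.3]
force: [-1.0, -0.2, -3.0]
opening: 0.0499
gripper_force: 25.7
```

{"api": "send_rows", "payload": {"increments": [[[0,0,-0.004,0],[0,0,-0.0075,0],[0,0,-0.0075,0]]]}}

```text
clock: 13.45
tool_pos: [0.5897, -0.1198, 0.1254]
orientation: [180.0, -0.0, -113.3]
force: [-0.3, -0.5, -3.2]
opening: 0.0498
gripper_force: 25.8
```

{"api": "send_rows", "payload": {"increments": [[[0,0,-0.003,0],[0,0,-0.005,0],[0,0,-0.005,0]]]}}

```text
clock: 13.82
tool_pos: [0.5898, -0.1197, 0.1246]
orientation: [-180.0, 0.0, -113.3]
force: [0.3, -0.3, -0.3]
opening: 0.0501
gripper_force: 26.3
```

{"api": "send_rows", "payload": {"increments": [[[0,0,-0.003,0],[0,0,-0.005,0],[0,0,-0.005,0]]]}}

```text
clock: 14.2
tool_pos: [0.5899, -0.1197, 0.1244]
orientation: [-180.0, 0.0, -113.3]
force: [-2.6, 2.2, 5.9]
opening: 0.0499
gripper_force: 26.5
```

```bash
python3 - <<'E'
from h import *
for i in range(4):
    ctrl.snapshot("side") if i%2 else ctrl.snapshot("top"); o=ctrl.get_obs();print(o["tool_pos"],o["orientation"].round(2),o["force"].round(2),o["moment"].round(3),o["gripper_force"])
E
```

```text
[ 0.58992433 -0.11975215  0.12441187] [-1.7995e+02  2.0000e-02 -1.1331e+02] [-3.73  1.38  6.35] [ 0.87   1.185 -0.065] 26.529781222343445
[ 0.58992096 -0.11974393  0.12439803] [-1.7995e+02  2.0000e-02 -1.1330e+02] [-2.36  1.46  6.83] [ 0.861  1.171 -0.05 ] 26.529749929904938
[ 0.58991203 -0.11974418  0.12438503] [-1.7995e+02  2.0000e-02 -1.1331e+02] [-2.41  1.88  6.19] [0.896 1.152 0.032] 26.529555916786194
[ 0.58991397 -0.11975501  0.12440461] [-1.7995e+02  2.0000e-02 -1.1331e+02] [-1.78  1.22  6.83] [0.888 1.149 0.041] 26.52895152568817
```

{"api": "send_rows", "payload": {"increments": [[[0,0,0.005,0],[0,0,0.005,0]]]}}

```text
clock: 14.65
tool_pos: [0.5899, -0.1197, 0.1245]
orientation: [-180.0, 0.0, -113.3]
force: [-1.0, 1.2, 1.4]
opening: 0.0497
gripper_force: 26.5
```

```bash
cat > m.py <<'E'
from h import *
F=[]
for i in range(4):
    ctrl.snapshot("side"); o=ctrl.get_obs();F.append(np.r_[o["force"],o["moment"]*10])
print(o["clock"],o["tool_pos"].round(5),np.mean(F,0).round(2),o["gripper_force"],o["opening"])
E
python3 m.py
```

```text
14.85 [ 0.58984 -0.11972  0.12448] [-0.34  1.33  1.83  4.64  1.94 -0.17] 26.467383205890656 0.04994720667826415
```

{"api": "send_rows", "payload": {"increments": [[[0,0,0.006,0],[0,0,0.006,0]]]}}

```text
clock: 15.1
tool_pos: [0.5896, -0.1198, 0.1253]
orientation: [180.0, -0.0, -113.3]
force: [1.0, 0.6, -2.5]
opening: 0.0499
gripper_force: 25.9
```

```bash
python3 m.py
```

```text
15.3 [ 0.58959 -0.1198   0.12538] [ 0.66 -0.14 -2.32  0.57 -1.95  0.24] 25.83037108182907 0.049786946809349863
```

Contact: the grip force rises steadily while the moment stays small, so the plate is carrying the ball, and the body just about touches the rim. I release softly here.

{"api": "send_rows", "payload": {"increments": [[[0,0,-0.0045,0],[0,0,-0.0045,0]]]}}

```text
clock: 15.55
tool_pos: [0.5897, -0.1197, 0.1248]
orientation: [-180.0, -0.0, -113.3]
force: [0.3, 0.6, -1.1]
opening: 0.0499
gripper_force: 26.3
```

{"api": "send_rows", "payload": {"increments": [[[0,0,0,0],[0,0,0,0],[0,0,0,0]]], "jaw": 0.72}}

```text
clock: 15.92
tool_pos: [0.5897, -0.1198, 0.1249]
orientation: [-180.0, 0.0, -113.3]
force: [1.1, -0.1, -0.1]
opening: 0.0626
gripper_force: 0.0
```

```bash
python3 m.py
```

```text
16.125 [ 0.58967 -0.11976  0.12469] [-0.14  0.42  0.63  0.13  0.69  0.15] 0.0 0.06325874781326105
```

{"api": "send_rows", "payload": {"increments": [[[0,0,0.05,0],[0,0,0.12,0],[0,0,0.3,0],[0,0,0.6,0],[0,0,0.9,0]]]}}

```text
clock: 16.75
tool_pos: [0.5894, -0.1199, 0.3078]
orientation: [-179.9, 0.0, -113.3]
force: [1.5, 0.4, 0.3]
opening: 0.0629
gripper_force: 0.0
```

{"api": "send_rows", "payload": {"increments": [[[-0.045,0.262,0,-0.1],[-0.09,0.525,0,-0.2],[-0.1353,0.787,0,-0.299]]], "jaw": 0.9}}

```text
clock: 17.12
tool_pos: [0.5622, 0.0389, 0.3063]
orientation: [-180.0, 0.1, -139.3]
force: [1.4, 0.2, -0.7]
opening: 0.0782
gripper_force: 0.0
```

{"api": "send_rows", "payload": {"increments": [[[-0.045,0.262,0,-0.1],[-0.09,0.525,-0.1,-0.2],[-0.1353,0.787,-0.3,-0.299]]]}}

```text
clock: 17.5
tool_pos: [0.5366, 0.1942, 0.2495]
orientation: [179.9, 0.3, -165.0]
force: [1.0, 0.0, -0.7]
opening: 0.0787
gripper_force: 0.0
```

{"api": "send_rows", "payload": {"increments": [[[-0.045,0.262,-0.1,-0.1],[-0.09,0.525,-0.2,-0.2],[-0.1353,0.787,-0.4,-0.299],[-0.1353,0.787,-0.5,-0.299],[-0.1353,0.787,-0.5,-0.299],[-0.1353,0.787,-0.5,-0.299]]]}}

```text
clock: 18.25
tool_pos: [0.5098, 0.3493, 0.1489]
orientation: [179.9, 0.1, 169.6]
force: [-0.1, -0.5, 0.1]
opening: 0.0787
gripper_force: 0.0
```

```bash
python3 m.py; python3 - <<'E'
from h import *
T=ctrl.snapshot("top")[:,:,::-1];S=ctrl.snapshot("side")[:,:,::-1]
cv2.imwrite("pics/p2.png",np.hstack([cv2.resize(T[140:300,300:460],(400,400)),cv2.resize(S[130:450,130:450],(400,400))]))
E
```

```text
18.45 [0.50975 0.34912 0.14868] [ 0.01 -0.06  0.14 -0.75 -0.31  0.09] 0.0 0.07900735309366451
```

View pics/p2.png

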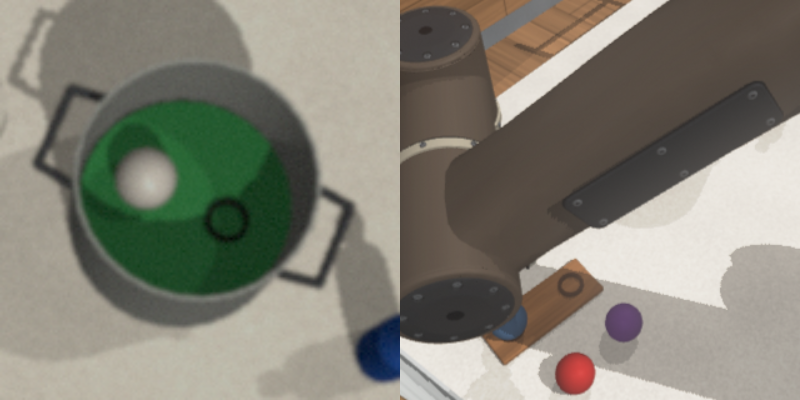

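White sits in dish A (crop at 147, 178) and dish B is free. At the rack, the blue ball shows under the wrist.

{"api": "send_rows", "payload": {"increments": [[[0,0.033,-0.2,0],[0,0.033,-0.38,0],[0,0.033,-0.45,0],[0,0.033,-0.45,0],[0,0.033,-0.45,0]]]}}

```text
clock: 19.18
tool_pos: [0.5099, 0.3565, 0.0586]
orientation: [179.9, 0.1, 169.6]
force: [0.1, -0.8, 0.8]
opening: 0.0787
gripper_force: 0.0
```

```bash
python3 m.py
```

```text
19.375 [0.50946 0.35634 0.0583 ] [ 0.24 -0.06 -0.01 -0.56 -0.25  0.14] 0.0 0.07909174945914019
```

{"api": "send_rows", "payload": {"increments": [[[0,-0.003,-0.005,0],[0,-0.003,-0.005,0]]]}}

```text
clock: 19.62
tool_pos: [0.5091, 0.3552, 0.0563]
orientation: [180.0, 0.0, 169.6]
force: [0.3, 1.4, 0.3]
opening: 0.0791
gripper_force: 0.0
```

{"api": "send_rows", "payload": {"increments": [[[0,0,0,0],[0,0,0,0],[0,0,0,0],[0,0,0,0],[0,0,0,0],[0,0,0,0]]], "jaw": 0}}

```text
clock: 20.38
tool_pos: [0.5095, 0.3562, 0.0565]
orientation: [179.9, 0.0, 169.6]
force: [0.2, 4.4, 0.1]
opening: 0.0512
gripper_force: 27.1
```

```bash
python3 m.py
```

```text
20.575 [0.50948 0.3561  0.05649] [ 1.13  5.1   0.29 20.58 -3.06  0.16] 27.171301245689392 0.05086019212611919
```

{"api": "send_rows", "payload": {"increments": [[[0,0,0,0],[0,0,0.0095,0],[0,0,0.0095,0],[0,0,0.0095,0]]], "jaw": 0.8}}

```text
clock: 21.08
tool_pos: [0.5088, 0.3546, 0.0577]
orientation: [-179.9, -0.0, 169.6]
force: [-0.8, 0.6, -0.5]
opening: 0.0699
gripper_force: 0.0
```

{"api": "send_rows", "payload": {"increments": [[[0,0,0,0],[0,0,0,0],[0,0,0,0],[0,0,0,0],[0,0,0,0],[0,0,0,0]]], "jaw": 0}}

```text
clock: 21.82
tool_pos: [0.5095, 0.3561, 0.0584]
orientation: [179.9, 0.0, 169.6]
force: [1.1, 5.6, -0.0]
opening: 0.0486
gripper_force: 26.1
```

```bash
python3 m.py
```

```text
22.025 [0.50944 0.35605 0.0584 ] [ 0.34  5.49  1.45 21.06 -3.41  0.08] 26.156871914863586 0.04875791853911251
```

{"api": "send_rows", "payload": {"increments": [[[0,0,0.05,0],[0,0,0.12,0],[0,0,0.25,0],[0,0,0.45,0],[0,0,0.7,0],[0,0,0.95,0],[0,0,1,0],[0,0,1,0]]]}}

```text
clock: 23.02
tool_pos: [0.5087, 0.3548, 0.2585]
orientation: [180.0, -0.0, 169.6]
force: [0.1, -1.1, -3.9]
opening: 0.0492
gripper_force: 25.2
```

```bash
python3 m.py
```

```text
23.225 [0.50837 0.35454 0.25612] [-0.15  0.46 -3.2  -0.51 -0.16  0.06] 25.17485797405243 0.048595584314972164
```

{"api": "send_rows", "payload": {"increments": [[[0.01,-0.1,0.05,0.04],[0.02,-0.26,0.12,0.09],[0.04,-0.46,0.2,0.15],[0.06,-0.7,0.22,0.23],[0.076,-0.927,0.22,0.299]]]}}

```text
clock: 23.85
tool_pos: [0.524, 0.1683, 0.3013]
orientation: [-180.0, -0.1, -164.5]
force: [0.3, -0.5, -2.4]
opening: 0.0488
gripper_force: 25.2
```

{"api": "send_rows", "payload": {"increments": [[[0.02,-0.24,0,0.07],[0.04,-0.48,0,0.15],[0.06,-0.7,0,0.22],[0.076,-0.927,0,0.299]]]}}

```text
clock: 24.35
tool_pos: [0.539, -0.0171, 0.3009]
orientation: [179.9, -0.1, -138.8]
force: [-0.2, 0.1, -3.0]
opening: 0.0488
gripper_force: 25.2
```

{"api": "send_rows", "payload": {"increments": [[[0.02,-0.23,0,0.07],[0.04,-0.46,0,0.15],[0.06,-0.66,0,0.22],[0.07,-0.82,0,0.299],[0.076,-0.927,0,0.299],[0.076,-0.927,0,0.299],[0.076,-0.927,0,0.299]]]}}

```text
clock: 25.22
tool_pos: [0.5543, -0.2006, 0.3011]
orientation: [179.9, -0.0, -113.3]
force: [-0.6, -0.5, -2.7]
opening: 0.049
gripper_force: 25.2
```

```bash
python3 m.py; python3 m.py
```

```text
25.425 [ 0.55469 -0.20023  0.30201] [-0.06 -0.31 -3.14  0.46  0.45 -0.17] 25.18109679222107 0.04911135452955166
25.625 [ 0.55472 -0.20056  0.30214] [ 0.24  0.42 -2.38  0.19  0.43 -0.32] 25.179900527000427 0.048815922528458455
```

{"api": "send_rows", "payload": {"increments": [[[-0.0035,-0.005,-0.08,0],[-0.0035,-0.005,-0.2,0],[-0.0035,-0.005,-0.32,0],[-0.0035,-0.005,-0.44,0],[-0.0035,-0.005,-0.54,0],[-0.0035,-0.005,-0.62,0],[-0.0035,-0.005,-0.68,0],[-0.0035,-0.005,-0.71,0],[-0.0035,-0.005,-0.71,0]]]}}

```text
clock: 26.75
tool_pos: [0.554, -0.202, 0.1599]
orientation: [180.0, -0.0, -113.3]
force: [-0.6, -0.6, -3.1]
opening: 0.0491
gripper_force: 25.2
```

{"api": "send_rows", "payload": {"increments": [[[0,0,-0.015,0],[0,0,-0.03,0],[0,0,-0.045,0],[0,0,-0.06,0],[0,0,-0.075,0],[0,0,-0.09,0],[0,0,-0.105,0],[0,0,-0.105,0]]]}}

```text
clock: 27.75
tool_pos: [0.5538, -0.2019, 0.1387]
orientation: [180.0, -0.0, -113.3]
force: [0.2, -0.9, -1.9]
opening: 0.0487
gripper_force: 25.2
```

```bash
python3 m.py
```

```text
27.95 [ 0.55406 -0.20195  0.13917] [ 0.21  0.18 -2.98  0.28  0.52 -0.22] 25.18047720193863 0.0487908844408223
```

{"api": "send_rows", "payload": {"increments": [[[0,0,-0.007,0],[0,0,-0.014,0],[0,0,-0.021,0],[0,0,-0.028,0],[0,0,-0.035,0],[0,0,-0.042,0],[0,0,-0.049,0],[0,0,-0.052,0],[0,0,-0.052,0]]]}}

```text
clock: 29.08
tool_pos: [0.5539, -0.2019, 0.1286]
orientation: [180.0, -0.0, -113.3]
force: [0.2, -0.3, -3.4]
opening: 0.0488
gripper_force: 25.2
```

```bash
python3 m.py
```

```text
29.275 [ 0.554   -0.20194  0.1287 ] [-0.03  0.12 -3.13  0.2   0.36 -0.21] 25.17916649580002 0.048873647649181125
```

{"api": "send_rows", "payload": {"increments": [[[0,0,-0.004,0],[0,0,-0.0075,0],[0,0,-0.0075,0]]]}}

```text
clock: 29.65
tool_pos: [0.5539, -0.202, 0.127]
orientation: [180.0, -0.0, -113.3]
force: [-0.6, 0.0, -3.2]
opening: 0.049
gripper_force: 25.2
```

```bash
python3 m.py
```

```text
29.85 [ 0.55398 -0.20195  0.12715] [ 0.63  0.21 -2.5   0.15  0.54  0.07] 25.17986834049225 0.0490558697217029
```

{"api": "send_rows", "payload": {"increments": [[[0,0,-0.003,0],[0,0,-0.005,0],[0,0,-0.005,0]]]}}

```text
clock: 30.22
tool_pos: [0.5539, -0.2019, 0.1261]
orientation: [180.0, -0.0, -113.3]
force: [-0.4, 0.6, -3.4]
opening: 0.0487
gripper_force: 25.2
```

```bash
python3 m.py
```

```text
30.425 [ 0.55396 -0.20194  0.12613] [-0.47  0.43 -2.68  0.33  0.43 -0.04] 25.179499983787537 0.04895383770367078
```

{"api": "send_rows", "payload": {"increments": [[[0,0,-0.002,0],[0,0,-0.004,0],[0,0,-0.004,0]]]}}

```text
clock: 30.8
tool_pos: [0.554, -0.202, 0.1254]
orientation: [-180.0, -0.0, -113.3]
force: [-0.7, -0.1, -3.2]
opening: 0.0491
gripper_force: 25.3
```

```bash
python3 m.py
```

```text
31.0 [ 0.55396 -0.20196  0.12535] [ 0.    0.12 -3.04  0.4   0.57  0.08] 25.270043313503265 0.048968097387863715
```

{"api": "send_rows", "payload": {"increments": [[[0,0,-0.003,0],[0,0,-0.003,0]]]}}

```text
clock: 31.25
tool_pos: [0.554, -0.202, 0.1248]
orientation: [-180.0, -0.0, -113.3]
force: [-0.5, 0.2, -1.3]
opening: 0.0488
gripper_force: 25.6
```

```bash
python3 m.py
```

```text
31.45 [ 0.55403 -0.20196  0.12485] [ 0.09 -0.   -0.9   0.85  1.77 -0.08] 25.651995241642 0.04844458465851343
```

{"api": "send_rows", "payload": {"increments": [[[0,0,-0.002,0],[0,0,-0.002,0]]]}}

```text
clock: 31.7
tool_pos: [0.5541, -0.202, 0.1245]
orientation: [-180.0, 0.0, -113.3]
force: [-0.6, 0.8, -0.2]
opening: 0.049
gripper_force: 25.9
```

```bash
python3 m.py
```

```text
31.9 [ 0.55405 -0.20195  0.1245 ] [-0.37  0.17  0.84  1.37  3.26 -0.01] 25.92538744211197 0.04890536892565515
```

The plate carries the blue ball (grip force rises from 25.2 to 25.9, the weight is off the wrist). I release and retreat.

{"api": "send_rows", "payload": {"increments": [[[0,0,0,0],[0,0,0,0],[0,0,0,0],[0,0,0,0]]], "jaw": 0.72}}

```text
clock: 32.4
tool_pos: [0.5541, -0.202, 0.1245]
orientation: [-180.0, 0.0, -113.3]
force: [0.0, 0.5, 1.5]
opening: 0.0634
gripper_force: 0.0
```

{"api": "send_rows", "payload": {"increments": [[[0,0,0.05,0],[0,0,0.12,0],[0,0,0.3,0],[0,0,0.6,0],[0,0,0.9,0]]]}}

```text
clock: 33.02
tool_pos: [0.5536, -0.202, 0.3073]
orientation: [-180.0, 0.0, -113.3]
force: [0.4, 0.2, 0.2]
opening: 0.0631
gripper_force: 0.0
```

{"api": "send_rows", "payload": {"increments": [[[0,0.3,0,0],[0,0.6,0,0],[-0.1,1,0,0],[-0.1,1,0,0]]]}}

```text
clock: 33.52
tool_pos: [0.5332, 0.0007, 0.3058]
orientation: [-179.9, 0.1, -113.2]
force: [0.9, -1.7, 0.1]
opening: 0.063
gripper_force: 0.0
```

{"api": "send_rows", "payload": {"increments": [[[0,0.3,0,0],[0,0.6,0,0],[0,1,0,0],[0,1,0,0]]]}}

```text
clock: 34.02
tool_pos: [0.5336, 0.2011, 0.3051]
orientation: [-180.0, 0.0, -113.2]
force: [0.0, -0.3, -0.2]
opening: 0.0628
gripper_force: 0.0
```

```bash
python3 m.py; python3 - <<'E'
from h import *
T=ctrl.snapshot("top")[:,:,::-1];S=ctrl.snapshot("side")[:,:,::-1]
cv2.imwrite("pics/p3.png",np.hstack([cv2.resize(T[140:300,300:460],(400,400)),cv2.resize(S[130:450,130:450],(400,400))]))
print([proj(p,"top") for p in([.5896,-.119,.110],[.554,-.2016,.110])])
E
```

```text
34.225 [0.5339  0.19769 0.30486] [ 0.04 -0.36 -0.42  0.11  0.47  0.04] 0.0 0.06303995840658787
[array([[357.85692013, 211.25724686]]), array([[392.06053862, 225.38422762]])]
```

View pics/p3.png

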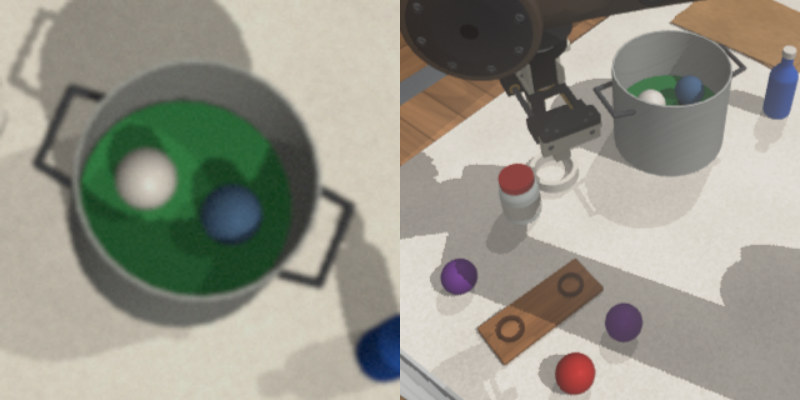

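Both balls sit in their dishes: white at (row 211.6, col 358.8) and blue at (225.2, 392.4), within 1 px of the expected seats. The bystanders stand where they were.

```bash
python3 -c "
from plant import ctrl
print(ctrl.close_job())"
```

```text
the job is handed in; nothing more can be done
None
```

Both weights were lowered until the plate carried them and then released, white in dish A and blue in dish B; the final pictures showed both seated and the jar, spray bottle and tape in place, and I handed the job in at about 34 s (no verdict was returned).

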